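Dry-lay the parts of a bird feeding tray on its floor board

TASK

Dry-lay the parts of this wall-hung bird tray on its plywood floor, ready for gluing. Stand the long thick rail on the floor along its back edge, the thin rail of middling length along its front edge (the short one between the clipped corners) and the two short rails along its left and right edges, each flush with its edge, the long ones centred on it and the short ones level with the middle of the floor, so that rain can run out at the corners, and the apple-spike block in the very middle, square with the floor, spike up. Let go of everything, and leave the glue bottle, the jar of screws and the level as they are.

Things in the scene. Friction and masses are not known exactly. Their poses are not given: they have to be found in the camera images.
- tray_floor: Fixed plywood floor of the tray, lying on the bench: 230 mm wide (y), 190 deep (x), 15 thick, front corners clipped at 45 degrees (30 mm each way). Origin: centre of its underside. +x points to the back edge (at x = 95 mm, full 230 mm long); the front edge (x = -95 mm) is 170 mm long; +y points to the left edge (y = 115 mm; right edge -115); z up.
- back_rail_c (a point): Centre (half-way up) of the loose back rail: pine, 230 mm long, 30 mm thick, 45 mm high, the longest and thickest; screw holes at both ends through its thickness. Axes: x across its thickness, y along its length, z up; a half turn makes no difference. Flush with the back edge, its centre is 80 mm behind the middle of the floor.
- front_rail_c (a point): Centre (half-way up) of the loose front rail: pine, 170 mm long, 18 mm thick, 30 mm high. Axes as for the back rail. Flush with the front edge, its centre is 86 mm in front of the middle of the floor.
- end_rail_a_c (a point): Centre (half-way up) of one of two identical loose short rails: pine, 96 mm long, 18 mm thick, 30 mm high. Axes as for the back rail. Either goes left or right: length from front to back, centre level with the floor's middle and, flush with the side edge, 106 mm to the side; a 17 mm gap to the back rail is then left.
- end_rail_b_c (a point): The same for the other short rail.
- spike_block_c (a point): Centre (half-way up, 32.5 mm over its underside) of the loose apple-spike block: a pine block 45 x 45 x 25 mm with an upright round wooden spike in its middle, 14 mm in diameter from 25 to 58 mm above the underside and tapering to a blunt tip at 65 mm. x and y along the sides of the block, z up the spike.
- glue_bottle: Bystander, loose: yellow glue bottle with an orange nozzle, 58 mm across, 147 mm tall. Origin: centre of its underside, z up.
- screw_jar: Bystander, loose: small glass jar of brass screws with a steel lid, 51 mm across, 62 mm tall. Origin: centre of its underside, z up.
- level: Bystander, loose: aluminium spirit level on edge, 230 mm long (y), 20 mm thick (x), 40 mm high. Origin: centre of its underside.
Mind the look-alikes: they are no part of the job. Leave any turquoise look-alike of the part that bears end_rail_a_c alone. Leave any black look-alike of the part that bears end_rail_b_c alone.

How it is judged (in metres and radians):
At the end, for the whole second after the job is handed in: On the floor board, upright, at rest: back, front and side rails flush with their edges within 8 mm, back and front centred within 12 mm, side rails level with the middle within 8 mm, long rails parallel within 0.09 rad, short 0.13; spike block within 12 mm of the middle, square within 0.2 rad (x of back_rail_c in the frame of tray_floor between 0.072 and 0.088 m and y of back_rail_c in the frame of tray_floor between -0.012 and 0.012 m and z of back_rail_c in the frame of tray_floor between 0.0325 and 0.0425 m and angle between each of back_rail_c, front_rail_c, spike_block_c's own z axis and vertical below 0.1 rad and angle between the y axis of each of back_rail_c, front_rail_c and the y axis of tray_floor, either way round below 0.09 rad and x of front_rail_c in the frame of tray_floor between -0.094 and -0.078 m and y of front_rail_c in the frame of tray_floor between -0.012 and 0.012 m and z of front_rail_c in the frame of tray_floor between 0.025 and 0.035 m and (((x of end_rail_a_c in the frame of tray_floor between -0.008 and 0.008 m and y of end_rail_a_c in the frame of tray_floor between 0.098 and 0.114 m and z of end_rail_a_c in the frame of tray_floor between 0.025 and 0.035 m and angle between end_rail_a_c's own z axis and vertical below 0.1 rad and angle between the y axis of end_rail_a_c and the x axis of tray_floor, either way round below 0.13 rad) and (x of end_rail_b_c in the frame of tray_floor between -0.008 and 0.008 m and y of end_rail_b_c in the frame of tray_floor between -0.114 and -0.098 m and z of end_rail_b_c in the frame of tray_floor between 0.025 and 0.035 m and angle between end_rail_b_c's own z axis and vertical below 0.1 rad and angle between the y axis of end_rail_b_c and the x axis of tray_floor, either way round below 0.13 rad)) or ((x of end_rail_a_c in the frame of tray_floor between -0.008 and 0.008 m and y of end_rail_a_c in the frame of tray_floor between -0.114 and -0.098 m and z of end_rail_a_c in the frame of tray_floor between 0.025 and 0.035 m and angle between end_rail_a_c's own z axis and vertical below 0.1 rad and angle between the y axis of end_rail_a_c and the x axis of tray_floor, either way round below 0.13 rad) and (x of end_rail_b_c in the frame of tray_floor between -0.008 and 0.008 m and y of end_rail_b_c in the frame of tray_floor between 0.098 and 0.114 m and z of end_rail_b_c in the frame of tray_floor between 0.025 and 0.035 m and angle between end_rail_b_c's own z axis and vertical below 0.1 rad and angle between the y axis of end_rail_b_c and the x axis of tray_floor, either way round below 0.13 rad))) and x of spike_block_c in the frame of tray_floor between -0.012 and 0.012 m and y of spike_block_c in the frame of tray_floor between -0.012 and 0.012 m and z of spike_block_c in the frame of tray_floor between 0.0425 and 0.0525 m and (angle between the x axis of spike_block_c and the x axis of tray_floor, either way round below 0.2 rad or angle between the x axis of spike_block_c and the y axis of tray_floor, either way round below 0.2 rad) and linear speed of each of back_rail, front_rail, end_rail_a, end_rail_b, spike_block below 0.02 m/s); the robot touches nothing.
It fails at once if the glue bottle is knocked over or pushed more than 30 mm (distance of glue_bottle from where it was at the start of the episode above 0.03 m or angle between glue_bottle's own z axis and vertical above 0.5 rad).
It fails at once if the jar of screws is knocked over or pushed more than 30 mm (distance of screw_jar from where it was at the start of the episode above 0.03 m or angle between screw_jar's own z axis and vertical above 0.5 rad).
It fails at once if the spirit level is knocked over or pushed more than 30 mm (distance of level from where it was at the start of the episode above 0.03 m or angle between level's own z axis and vertical above 0.5 rad).
It also fails if it takes over 122 s, if anything falls off the work surface, if the arm or the gripper's body presses on something with over 40 N, if the wrist force passes 120 N, or if a joint passes its speed limit or range.

ROBOT

A 6-joint arm with a two-finger parallel gripper is mounted at the origin on the work surface. World frame = base frame: x ahead of the robot, y to its left, z up, the work surface at z = 0. Lengths are in mm, angles in rad, forces in N, time in s.
With the tool pointing down it reaches from about 400 to 925 mm from the base axis. Payload 3.4 kg.
Tool frame: the origin (TCP) lies on the centre line of the jaws, within the pads' length; the fingertips stand arm.tip_extent ahead of it and the grasp point (between the pads) lies 8 mm behind it (arm.tip_extent is the distance from the TCP to the fingertips, in mm); z points along the fingers, y is the line along which they close (so a half turn about z gives the same grasp; the last joint's range is limited). The gripper opens to 85 mm and grips with 20 to 120 N. Pads are 22 mm wide; open, the fingers measure 114 mm over their backs; the gripper's body (76 mm by 85 mm) begins 54 mm behind the grasp point. The pads swing forward as they close: fully open they stand 13 mm farther back than shut.
Start: joints at [1.27, 0.307, 1.506, -0, 1.328, -0.073], TCP at [129.879, 560.145, 242.305] pointing down, gripper open.
Joint ranges: [-3.12, 3.12], [-1.05, 2.28], [0.14, 2.33], [-1.42, 4.57], [0.1, 2.73], [-2.68, 2.68]. Speed limits (rad/s): [2.57, 2.57, 3.14, 3.14, 3.14, 3.14].

INTERFACE

Orientations are given as [roll, pitch, yaw] about the fixed x, y, z axes, in that order (R = Rz(yaw) Ry(pitch) Rx(roll)).
In Python, from station import sense, cams, job, arm gives the robot as it stands.
- The arm moves only by the tool carry_out, never from a script. Its argument "moves" is a list that holds one entry, the list of rows, each a list of 5 numbers: the opening, from 0 (shut) to 1 (fully open), then the shift along the tool's x, y, z each as a share of 40 cm, from -1 to 1, then the turn about the tool's z as a share of 360 degrees, from -1 to 1. A call has exactly 8 rows; each row is the pose to reach, as a shift and turn from the pose commanded when the call began, along the tool's axes at that moment, turning the shorter way round; what a row does not reach only later rows make up. A row lasts 1/10 s, in which the tool goes at most 50 mm and 8.59 degrees, less where a joint would pass 70% of its speed; a pose out of reach is approached as far as the arm can. A call with a number of a shift or a turn outside -1 to 1 is refused whole. A call with a gripper value outside its range is refused whole. The fingers move at their own pace and stop on an object; "grip_force" is the grip in N (left out, the last holds). Time passes only in rows, so rows that repeat a pose let the fingers close, or fill a call up. It gives the time, the measured TCP pose, the force, the opening and the grip force at its end, in the units of the state.
- sense(): the state, without advancing time (a new reading comes with each control period).
- cams.snapshot(name): name is "side" or "top" or "wrist"; returns the picture (480x640x3 uint8, red, green, blue); there is no depth.
- cams.get_calibration(name): a dict with "mtx" (3x3 intrinsics, pixels), "pose" (4x4, takes a point from camera to world coordinates); the wrist camera has in their place "tool_from_camera" (4x4, takes a point from camera to tool coordinates, whose origin is the TCP and whose axes are the flange's). Camera axes: x right, y down, z forward; pixel columns grow to the right and rows downward; lengths in mm; the calibration is good to about 2 mm. The wrist camera is an equidistant fisheye: a pixel r from the principal point sees the ray r / f radians off the axis. A picture is of the moment at which its call begins: read the wrist's pose just before it. get_calibration takes no time and is no camera call.
- job.finish_job(): hands the job in; it is judged then, once.
The state is a dict: "clock": time; "qpos": joint angles; "joint_velocities": joint speeds; "effort": joint torques, N m; "tool_pos": TCP position; "eef_rot": TCP orientation; "force": force on the tool from outside, world axes, zero at the start; "ft_torque": the same for the moment, N m; "finger_gap": finger opening in mm; "grip_force": force on a finger pad.
Only numpy, scipy, OpenCV 4.12 (cv2) and the standard library are available. Lean on these libraries where they do the work, as an engineer would, in place of code of your own. Each camera call takes 0.05 s, during which the arm holds its last target. There are 200 camera calls.

## Working session

There is one attempt and no reset: what is moved stays moved. The work goes in short steps, Python scripts to look and compute and a tool call to move; the robot and the scene stay as the last step left them, time stands still between calls to the robot, and variables do not carry over. Pictures are saved under pics/ and viewed, at most 14 in all, crops included, and the job is handed in when it is done.

Besides the shell and the picture viewer there is one more tool, called after "Emit:" by a JSON object that holds its "fn" and its "kwargs", one argument or row to a line. carry_out: Moves the arm, as the interface text tells. Its arguments: {"type":"object","properties":{"moves":{"type":"array","items":{"type":"array","items":{"type":"array","items":{"type":"number"}}}},"grip_force":{"type":"number"}},"required":["moves"]}

```bash
mkdir -p pics; ls
python3 - <<'E'
from station import sense,cams,job,arm
import cv2
s=sense();print(s);print(arm.tip_extent)
for n in("top","side"):
    cv2.imwrite(f"pics/{n}0.png",cams.snapshot(n)[:,:,::-1]);c=cams.get_calibration(n);print(c)
print(cams.get_calibration("wrist"))
E
```

```text
pics
{'clock': 0.0, 'qpos': array([ 1.26951946e+00,  3.07537515e-01,  1.50768245e+00,  6.92436781e-06,
        1.32839839e+00, -7.34798904e-02]), 'joint_velocities': array([-1.89101159e-03,  8.09665596e-06,  1.15283242e-03,  3.80795434e-04,
        5.00899008e-04, -1.93224712e-05]), 'effort': array([ 2.91487613e-04, -4.57561791e+01, -2.51907796e+01, -1.19778706e-04,
        1.32628076e-02,  7.56355746e-06]), 'tool_pos': array([129.66071931, 559.49019583, 241.39792799]), 'eef_rot': array([-3.13957292e+00, -1.55414386e-04,  2.91379385e+00]), 'force': array([-0.77676263,  0.06795745, -0.04232824]), 'ft_torque': array([ 0.00934183, -0.00566415, -0.01089751]), 'grip_force': 0.0, 'finger_gap': 85.45170550252345}
11.0
{'mtx': array([[439.36037246,   0.        , 310.40197208],
       [  0.        , 439.36037246, 238.07862809],
       [  0.        ,   0.        ,   1.        ]]), 'pose': array([[-9.54782462e-03, -9.98003248e-01,  6.24368114e-02,
         4.55150066e+02],
       [-9.99639112e-01,  1.10940869e-02,  2.44656287e-02,
         2.08289834e+01],
       [-2.51094564e-02, -6.21806851e-
[... 471 characters left out ...]
2],
       [ 2.07006261e-02, -6.79633581e-01, -7.33259626e-01,
         1.04867762e+03],
       [ 0.00000000e+00,  0.00000000e+00,  0.00000000e+00,
         1.00000000e+00]])}
{'mtx': array([[371.64829954,   0.        , 318.96834748],
       [  0.        , 371.64829954, 239.8656089 ],
       [  0.        ,   0.        ,   1.        ]]), 'tool_from_camera': array([[ 2.95171688e-04, -9.55738703e-01, -2.94216662e-01,
         7.52037620e+01],
       [ 9.99999403e-01, -2.73729187e-05,  1.09216408e-03,
        -3.07612393e-01],
       [-1.05187705e-03, -2.94216809e-01,  9.55738125e-01,
        -1.31690875e+02],
       [ 0.00000000e+00,  0.00000000e+00,  0.00000000e+00,
         1.00000000e+00]])}
```

View pics/top0.png

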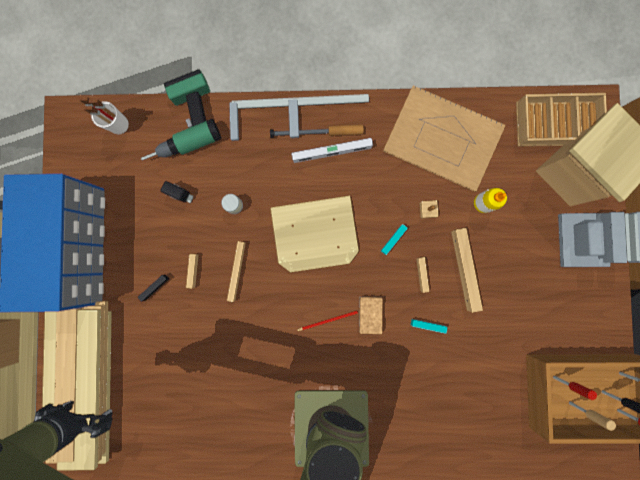

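View pics/side0.png

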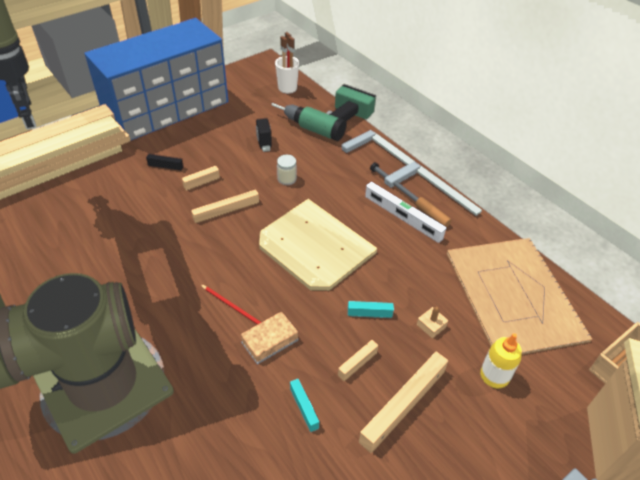

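```bash
cat > h.py <<'E'
from station import sense,cams,job,arm
import numpy as np,cv2
from scipy.spatial.transform import Rotation as R
def pose(s):
    T=np.eye(4);T[:3,:3]=R.from_euler('xyz',s['eef_rot']).as_matrix();T[:3,3]=s['tool_pos'];return T
def snap(n):
    T=pose(sense()) if n=='wrist' else None
    return cams.snapshot(n),T
def cast(n,px,z,T=None):
    c=cams.get_calibration(n);K=c['mtx'];px=np.asarray(px,float).reshape(-1,2)
    d=(px-K[:2,2])/K[0,0]
    if n=='wrist':
        r=np.linalg.norm(d,axis=1,keepdims=True)+1e-9
        d=np.hstack([d/r*np.sin(r),np.cos(r)]);P=T@c['tool_from_camera']
    else: d=np.hstack([d,np.ones((len(d),1))]);P=c['pose']
    w=d@P[:3,:3].T;o=P[:3,3]
    return (o+w*((z-o[2])/w[:,2])[:,None])[:,:2]
def pine(im):
    h=cv2.cvtColor(im,cv2.COLOR_RGB2HSV)
    m=((h[...,2]>165)&(h[...,1]>45)&(h[...,1]<150)&(h[...,0]>10)&(h[...,0]<32)).astype('uint8')*255
    return cv2.morphologyEx(m,cv2.MORPH_OPEN,np.ones((3,3)))
def rects(n,im,T,z,amin=80):
    out=[]
    for c in cv2.findContours(pine(im),0,cv2.CHAIN_APPROX_NONE)[0]:
        if cv2.contourArea(c)<amin: continue
        w=cast(n,c[:,0],z,T).astype('float32');b=cv2.boxPoints(cv2.minAreaRect(w))
        e1,e2=b[1]-b[0],b[2]-b[1]
        if np.linalg.norm(e1)<np.linalg.norm(e2): e1,e2=e2,e1
        out.append((c[:,0].mean(0).round(),b.mean(0).round(1),np.hypot(*e1).round(1),np.hypot(*e2).round(1),round(float(np.arctan2(e1[1],e1[0])%np.pi),3)))
    return out
def go(x,y,z,yaw):
    "shares (tool x,y,z, turn) from the present pose to the given one"
    s=sense();T=pose(s);d=T[:3,:3].T@(np.array([x,y,z])-T[:3,3])/400
    t=-((yaw-s['eef_rot'][2]+np.pi)%(2*np.pi)-np.pi)/(2*np.pi)
    print('pos',s['tool_pos'].round(1),'yaw',s['eef_rot'][2].round(3),'t',round(s['clock'],2),'gap',round(s['finger_gap'],1),'F',s['force'].round(1),'-> shares',d.round(4),round(float(t),4),'rows',round(float(max(np.abs(d).max()*8,abs(t)*360/8.59)),1))
E
python3 - <<'E'
from h import *
im,_=snap('top')
for r in rects('top',im,None,30):
    if 150<r[0][0]<520 and 180<r[0][1]<330: print(r)
print(cast('top',[[232,204],[490,200],[332,150],[295,158],[372,145],[155,288],[371,315]],40).round())
E
```

```text
(array([371., 316.]), array([ 314.7, -114.3], dtype=float32), np.float32(97.3), np.float32(58.5), 3.125)
(array([423., 274.]), array([ 427.3, -263.6], dtype=float32), np.float32(94.1), np.float32(18.0), 0.107)
(array([190., 271.]), array([444.4, 392.2], dtype=float32), np.float32(94.7), np.float32(17.6), 3.049)
(array([235., 271.]), array([441.3, 265.5], dtype=float32), np.float32(170.4), np.float32(18.3), 2.962)
(array([469., 270.]), array([ 440.1, -389.5], dtype=float32), np.float32(233.5), np.float32(30.3), 0.167)
(array([429., 209.]), array([ 611.2, -285.4], dtype=float32), np.float32(45.4), np.float32(42.3), 3.128)
(array([314., 232.]), array([543.8,  39.2], dtype=float32), np.float32(227.8), np.float32(189.6), 1.707)
[[ 631.  272.]
 [ 633. -452.]
 [ 782.  -13.]
 [ 760.   93.]
 [ 794. -126.]
 [ 396.  489.]
 [ 317. -115.]]
```

```bash
python3 -c "
from h import *
im,_=snap('top')
print([r for r in rects('top',im,None,15) if r[2]>200 and r[3]>150])
print([r for r in rects('top',im,None,45) if r[2]>200 and r[3]<50])
go(444,390,200,3.049)"
```

```text
[(array([314., 232.]), array([544.9,  39.4], dtype=float32), np.float32(230.6), np.float32(191.8), 1.708), (array([615., 151.]), array([ 772.4, -833.1], dtype=float32), np.float32(210.2), np.float32(187.1), 0.728), (array([445., 136.]), array([ 819.9, -335.4], dtype=float32), np.float32(289.4), np.float32(211.6), 1.132)]
[(array([469., 270.]), array([ 440.3, -384.6], dtype=float32), np.float32(230.7), np.float32(30.0), 0.167)]
pos [129.8 559.8 241.7] yaw 2.914 t 0.2 gap 85.7 F [ 1.2 -0.4  0.1] -> shares [-0.8612 -0.2359  0.1046] -0.0215 rows 6.9
```

Emit:
{"fn": "carry_out", "kwargs": {
  "moves": [
    [[1, -0.861, -0.236, 0.105, -0.0215], [1, -0.861, -0.236, 0.105, -0.0215], [1, -0.861, -0.236, 0.105, -0.0215], [1, -0.861, -0.236, 0.105, -0.0215], [1, -0.861, -0.236, 0.105, -0.0215], [1, -0.861, -0.236, 0.105, -0.0215], [1, -0.861, -0.236, 0.105, -0.0215], [1, -0.861, -0.236, 0.105, -0.0215]]
  ],
  "grip_force": 40
}}

```text
clock: 1.0
tool_pos: [448.6, 387.5, 199.4]
eef_rot: [-3.14, 0.002, 3.044]
force: [-1.1, 1.3, -0.1]
finger_gap: 85.1
grip_force: 0.0
```

```bash
python3 -c "
from h import *
im,T=snap('wrist');cv2.imwrite('pics/w1.png',im[:,:,::-1])
for r in rects('wrist',im,T,30): print(r)
go(444,390,14,3.049)"
```

```text
(array([  9., 446.]), array([ 811.6, -233.4], dtype=float32), np.float32(224.9), np.float32(55.0), 2.251)
(array([ 58., 315.]), array([536. ,  56.8], dtype=float32), np.float32(219.7), np.float32(181.8), 1.707)
(array([325., 211.]), array([443.9, 393.5], dtype=float32), np.float32(95.5), np.float32(18.0), 3.042)
(array([186., 217.]), array([441.7, 270.7], dtype=float32), np.float32(168.9), np.float32(27.1), 2.964)
(array([587., 102.]), array([353.6, 654.7], dtype=float32), np.float32(28.2), np.float32(9.8), 1.627)
(array([610.,  92.]), array([341.4, 689.7], dtype=float32), np.float32(60.1), np.float32(11.2), 1.576)
(array([618.,  44.]), array([281.7, 713. ], dtype=float32), np.float32(104.7), np.float32(67.8), 3.083)
pos [447.8 387.9 199.3] yaw 3.044 t 1.05 gap 85.3 F [0.8 0.1 0.4] -> shares [0.0104 0.0048 0.4633] -0.0008 rows 3.7
```

View pics/w1.png

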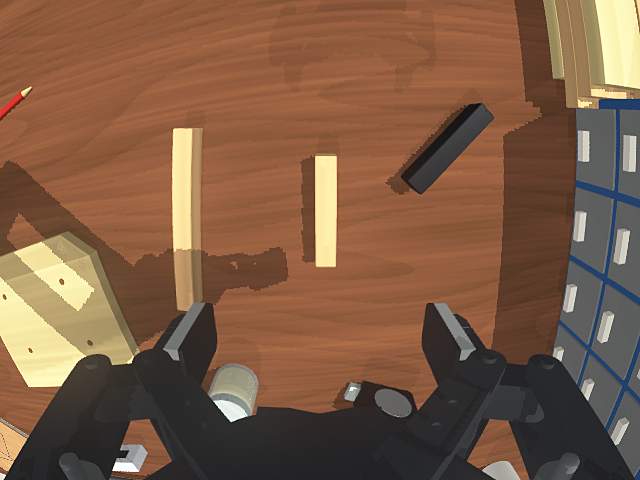

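Emit:
{"fn": "carry_out", "kwargs": {
  "moves": [
    [[1, 0.01, 0.012, 0.15, -0.001], [1, 0.01, 0.012, 0.28, -0.001], [1, 0.01, 0.012, 0.4, -0.001], [1, 0.01, 0.012, 0.463, -0.001], [1, 0.01, 0.012, 0.463, -0.001], [0, 0.01, 0.012, 0.463, -0.001], [0, 0.01, 0.012, 0.463, -0.001], [0, 0.01, 0.012, 0.463, -0.001]]
  ]
}}

```text
clock: 1.85
tool_pos: [441.9, 397.1, 17.7]
eef_rot: [3.138, 0.004, 3.055]
force: [-0.2, -0.9, -0.2]
finger_gap: 43.8
grip_force: 0.0
```

Emit:
{"fn": "carry_out", "kwargs": {
  "moves": [
    [[0, 0, 0, 0, 0], [0, 0, 0, 0, 0], [0, 0, 0, 0, 0], [0, 0, 0, 0, 0], [0, 0, 0, -0.1, 0], [0, 0, 0, -0.2, 0], [0, 0, 0, -0.3, 0], [0, 0, 0, -0.3, 0]]
  ]
}}

```text
clock: 2.65
tool_pos: [444.0, 398.2, 141.5]
eef_rot: [3.133, 0.009, 3.055]
force: [1.1, 1.3, -0.2]
finger_gap: 17.2
grip_force: 39.8
```

```bash
python3 -c "
from h import *
go(530.4,144.4,134,3.279)"
```

```text
pos [444.  398.2 141.5] yaw 3.055 t 2.65 gap 17.2 F [ 1.1  1.3 -0.2] -> shares [-0.2699 -0.6135  0.0161] -0.0357 rows 4.9
```

Emit:
{"fn": "carry_out", "kwargs": {
  "moves": [
    [[0, -0.265, -0.613, 0.016, -0.0357], [0, -0.265, -0.613, 0.016, -0.0357], [0, -0.265, -0.613, 0.016, -0.0357], [0, -0.265, -0.613, 0.016, -0.0357], [0, -0.265, -0.613, 0.016, -0.0357], [0, -0.265, -0.613, 0.016, -0.0357], [0, -0.265, -0.613, 0.016, -0.0357], [0, -0.265, -0.613, 0.016, -0.0357]]
  ]
}}

```text
clock: 3.45
tool_pos: [524.6, 141.8, 128.3]
eef_rot: [3.141, -0.001, -3.006]
force: [-0.9, 0.8, -0.7]
finger_gap: 17.4
grip_force: 39.8
```

```bash
python3 -c "
from h import *
im,T=snap('wrist');cv2.imwrite('pics/w2.png',im[:,:,::-1])
go(528.4,144.1,32,3.279);go(528.4,144.1,32,3.279)"
```

```text
pos [524.4 142.5 128.4] yaw -3.004 t 3.5 gap 17.3 F [-0.7 -0.5 -1.2] -> shares [-0.0107  0.0024  0.2409] 0.0 rows 1.9
pos [524.4 142.5 128.4] yaw -3.004 t 3.5 gap 17.3 F [-0.7 -0.5 -1.2] -> shares [-0.0107  0.0024  0.2409] 0.0 rows 1.9
```

View pics/w2.png

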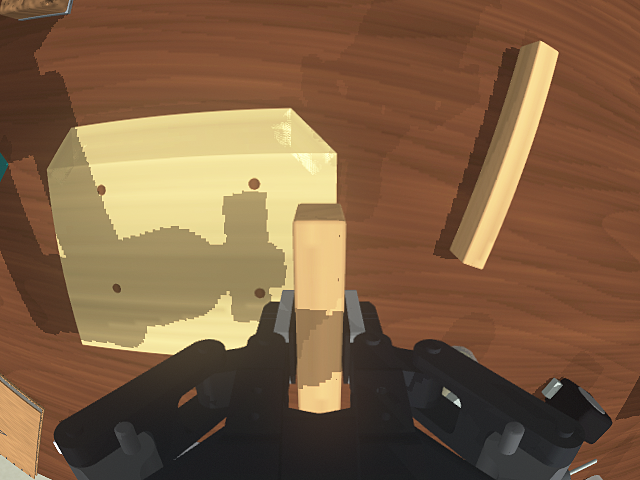

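```bash
python3 -c "
from h import *
T=pose(sense())
w=cast('wrist',[[73,128],[292,109],[336,153],[50,165]],15,T)
C=np.array([544.9,39.4]);f=.137;Rm=np.array([[np.cos(f),-np.sin(f)],[np.sin(f),np.cos(f)]])
print(w.round(1),((w-C)@Rm).round(1))
e=cast('wrist',[[300,219],[345,219]],140.7,T);print(e.round(1),((e-T[:2,3])@Rm).round(1))
go(528.4,144.1,34,3.279)"
```

```text
[[462.2 -54.1]
 [439.  113.1]
 [464.  145.5]
 [492.  -77.9]] [[ -94.7  -81.4]
 [ -94.8   87.5]
 [ -65.7  116.1]
 [ -68.4 -108.9]]
[[480.  129.9]
 [477.9 144.7]] [[-45.7  -6.4]
 [-45.7   8.5]]
pos [524.4 142.5 128.4] yaw -3.004 t 3.5 gap 17.3 F [-0.7 -0.5 -1.2] -> shares [-0.0107  0.0024  0.2359] 0.0 rows 1.9
```

Emit:
{"fn": "carry_out", "kwargs": {
  "moves": [
    [[0, -0.0107, 0.0024, 0, 0], [0, -0.0107, 0.0024, 0.05, 0], [0, -0.0107, 0.0024, 0.11, 0], [0, -0.0107, 0.0024, 0.17, 0], [0, -0.0107, 0.0024, 0.2, 0], [0, -0.0107, 0.0024, 0.21, 0], [0, -0.0107, 0.0024, 0.21, 0], [0, -0.0107, 0.0024, 0.21, 0]]
  ]
}}

```text
clock: 4.3
tool_pos: [529.8, 144.2, 45.5]
eef_rot: [3.141, 0.002, -3.003]
force: [0.2, -0.2, -0.4]
finger_gap: 17.0
grip_force: 39.8
```

```bash
python3 -c "
from h import *
go(528.4,144.1,33.5,3.279)"
```

```text
pos [529.8 144.2  45.5] yaw -3.003 t 4.3 gap 17.0 F [ 0.2 -0.2 -0.4] -> shares [0.0036 0.0004 0.0299] 0.0001 rows 0.2
```

Emit:
{"fn": "carry_out", "kwargs": {
  "moves": [
    [[0, 0.0035, 0, 0.015, 0], [0, 0.0035, 0, 0.03, 0], [0, 0.0035, 0, 0.03, 0], [0, 0.0035, 0, 0.03, 0], [0.5, 0.0035, 0, 0.03, 0], [0.5, 0.0035, 0, 0.03, 0], [0.5, 0.0035, 0, 0.03, 0], [0.5, 0.0035, 0, 0.03, 0]]
  ]
}}

```text
clock: 5.1
tool_pos: [527.8, 143.5, 32.8]
eef_rot: [3.142, 0.0, -3.004]
force: [-0.4, 0.0, 0.4]
finger_gap: 42.7
grip_force: 0.0
```

Emit:
{"fn": "carry_out", "kwargs": {
  "moves": [
    [[0.5, 0, 0, -0.08, 0], [0.5, 0, 0, -0.18, 0], [0.5, 0, 0, -0.3, 0], [1, 0, 0, -0.42, 0], [1, 0, 0, -0.42, 0], [1, 0, 0, -0.42, 0], [1, 0, 0, -0.42, 0], [1, 0, 0, -0.42, 0]]
  ]
}}

```text
clock: 5.9
tool_pos: [526.2, 143.2, 198.7]
eef_rot: [-3.141, -0.004, -3.004]
force: [-0.6, 0.5, 0.5]
finger_gap: 85.6
grip_force: 0.0
```

```bash
python3 -c "
from h import *
im,T=snap('wrist');cv2.imwrite('pics/w3.png',im[:,:,::-1])
for r in rects('wrist',im,T,30): print(r)
go(441.5,268,190,2.962)"
```

```text
(array([636., 465.]), array([937.7, 848.7], dtype=float32), np.float32(155.5), np.float32(26.7), 0.764)
(array([ 21., 382.]), array([ 830.7, -239.4], dtype=float32), np.float32(196.9), np.float32(113.4), 2.702)
(array([217., 226.]), array([539.8,  44.9], dtype=float32), np.float32(219.0), np.float32(181.7), 1.706)
(array([474., 147.]), array([441.3, 265.8], dtype=float32), np.float32(169.2), np.float32(18.2), 2.963)
(array([77., 13.]), array([ 351.9, -114.1], dtype=float32), np.float32(57.6), np.float32(23.1), 1.512)
pos [526.4 143.2 198.8] yaw -3.004 t 5.95 gap 85.5 F [ 0.3 -0.2 -0. ] -> shares [0.1673 0.3382 0.0226] 0.0505 rows 2.7
```

View pics/w3.png

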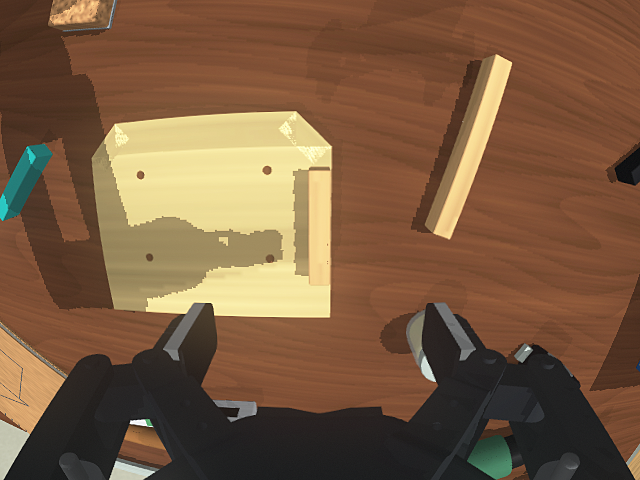

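```bash
cat >> h.py <<'E'
C0=np.array([544.8,40.2]);F=.137;RM=np.array([[np.cos(F),-np.sin(F)],[np.sin(F),np.cos(F)]])
def fl(w): return ((w-C0)@RM).round(1)
E
python3 -c "
from h import *
T=pose(sense())
print(fl(cast('wrist',[[115,123],[296,111],[331,147],[93,160],[113,309],[331,318]],15,T)))
w=fl(cast('wrist',[[309,168],[331,168],[331,286],[309,286]],45,T));print(w,w.mean(0))
print((RM@[-86,0]+C0).round(1))
"
```

```text
[[ -95.9  -84.4]
 [ -95.4   85.3]
 [ -64.7  114.7]
 [ -63.1 -112.8]
 [  94.8 -116.4]
 [  95.7  116.3]]
[[-49.8  96.9]
 [-49.8 113.8]
 [ 48.4 114.7]
 [ 48.4  96.3]] [ -0.7   105.425]
[459.6  28.5]
```

Emit:
{"fn": "carry_out", "kwargs": {
  "moves": [
    [[1, 0.1665, 0.332, 0.02, 0.0503], [1, 0.1665, 0.332, 0.1, 0.0503], [1, 0.1665, 0.332, 0.2, 0.0503], [1, 0.1665, 0.332, 0.3, 0.0503], [1, 0.1665, 0.332, 0.3, 0.0503], [1, 0.1665, 0.332, 0.3, 0.0503], [1, 0.1665, 0.332, 0.3, 0.0503], [1, 0.1665, 0.332, 0.3, 0.0503]]
  ]
}}

```text
clock: 6.75
tool_pos: [444.9, 266.0, 81.6]
eef_rot: [3.14, 0.002, 2.963]
force: [0.2, 0.2, 0.6]
finger_gap: 85.3
grip_force: 0.0
```

```bash
python3 -c "
from h import *
go(441.3,265.7,17,2.963)"
```

```text
pos [444.9 266.   81.6] yaw 2.963 t 6.75 gap 85.3 F [0.2 0.2 0.6] -> shares [ 0.0091 -0.0024  0.1615] -0.0 rows 1.3
```

Emit:
{"fn": "carry_out", "kwargs": {
  "moves": [
    [[1, 0.009, -0.002, 0.08, 0], [1, 0.009, -0.002, 0.161, 0], [1, 0.009, -0.002, 0.161, 0], [0, 0.009, -0.002, 0.161, 0], [0, 0.009, -0.002, 0.161, 0], [0, 0.009, -0.002, 0.161, 0], [0, 0.009, -0.002, 0.161, 0], [0, 0.009, -0.002, 0.161, 0]]
  ]
}}

```text
clock: 7.55
tool_pos: [440.5, 266.1, 17.4]
eef_rot: [3.14, 0.002, 2.963]
force: [-0.4, -0.7, 8.8]
finger_gap: 17.0
grip_force: 41.0
```

Emit:
{"fn": "carry_out", "kwargs": {
  "moves": [
    [[0, 0, 0, 0, 0], [0, 0, 0, 0, 0], [0, 0, 0, -0.1, 0], [0, 0, 0, -0.2, 0], [0, 0, 0, -0.28, 0], [0, 0, 0, -0.28, 0], [0, 0, 0, -0.28, 0], [0, 0, 0, -0.28, 0]]
  ]
}}

```text
clock: 8.35
tool_pos: [438.6, 265.2, 127.2]
eef_rot: [-3.14, -0.002, 2.963]
force: [0.1, 0.3, -0.8]
finger_gap: 17.4
grip_force: 39.6
```

```bash
python3 -c "
from h import *
go(459.6,28.5,125,1.708)"
```

```text
pos [438.6 265.2 127.2] yaw 2.963 t 8.35 gap 17.4 F [ 0.1  0.3 -0.8] -> shares [-0.1565 -0.573   0.006 ] 0.1998 rows 8.4
```

Emit:
{"fn": "carry_out", "kwargs": {
  "moves": [
    [[0, -0.156, -0.573, 0, 0.2], [0, -0.156, -0.573, 0, 0.2], [0, -0.156, -0.573, 0, 0.2], [0, -0.156, -0.573, 0, 0.2], [0, -0.156, -0.573, 0, 0.2], [0, -0.156, -0.573, 0, 0.2], [0, -0.156, -0.573, 0, 0.2], [0, -0.156, -0.573, 0, 0.2]]
  ]
}}

```text
clock: 9.15
tool_pos: [459.1, 28.4, 126.5]
eef_rot: [-3.137, -0.001, 1.755]
force: [0.9, 1.2, 0.8]
finger_gap: 17.3
grip_force: 39.6
```

```bash
python3 -c "
from h import *
go(459.6,28.5,50,1.708)"
```

```text
pos [459.1  28.4 126.5] yaw 1.755 t 9.15 gap 17.3 F [0.9 1.2 0.8] -> shares [-1.000e-04  2.100e-03  1.911e-01] 0.0076 rows 1.5
```

Emit:
{"fn": "carry_out", "kwargs": {
  "moves": [
    [[0, 0, 0.002, 0.05, 0.008], [0, 0, 0.002, 0.12, 0.008], [0, 0, 0.002, 0.18, 0.008], [0, 0, 0.002, 0.191, 0.008], [0, 0, 0.002, 0.191, 0.008], [0, 0, 0.002, 0.191, 0.008], [0, 0, 0.002, 0.191, 0.008], [0, 0, 0.002, 0.191, 0.008]]
  ]
}}

```text
clock: 9.95
tool_pos: [462.2, 29.2, 52.8]
eef_rot: [3.139, 0.0, 1.713]
force: [-0.4, 0.2, 0.9]
finger_gap: 17.0
grip_force: 39.6
```

```bash
python3 -c "
from h import *
go(459.6,28.5,33,1.708)"
```

```text
pos [462.2  29.2  52.8] yaw 1.713 t 9.95 gap 17.0 F [-0.4  0.2  0.9] -> shares [-0.0009 -0.0067  0.0496] 0.0008 rows 0.4
```

Emit:
{"fn": "carry_out", "kwargs": {
  "moves": [
    [[0, -0.001, -0.006, 0.025, 0.001], [0, -0.001, -0.006, 0.048, 0.001], [0, -0.001, -0.006, 0.048, 0.001], [0, -0.001, -0.006, 0.048, 0.001], [0.5, -0.001, -0.006, 0.048, 0.001], [0.5, -0.001, -0.006, 0.048, 0.001], [0.5, -0.001, -0.006, 0.048, 0.001], [0.5, -0.001, -0.006, 0.048, 0.001]]
  ]
}}

```text
clock: 10.75
tool_pos: [459.1, 28.5, 32.8]
eef_rot: [3.141, 0.0, 1.707]
force: [-0.1, 0.4, -0.3]
finger_gap: 42.6
grip_force: 0.0
```

Emit:
{"fn": "carry_out", "kwargs": {
  "moves": [
    [[0.5, 0, 0, -0.08, 0], [0.5, 0, 0, -0.18, 0], [0.5, 0, 0, -0.3, 0], [1, 0, 0, -0.42, 0], [1, 0, 0, -0.42, 0], [1, 0, 0, -0.42, 0], [1, 0, 0, -0.42, 0], [1, 0, 0, -0.42, 0]]
  ]
}}

```text
clock: 11.55
tool_pos: [457.6, 28.5, 199.1]
eef_rot: [-3.138, -0.001, 1.707]
force: [-0.2, -1.2, 0.5]
finger_gap: 85.3
grip_force: 0.0
```

```bash
python3 -c "
from h import *
im,T=snap('wrist');cv2.imwrite('pics/w4.png',im[:,:,::-1])
go(440.3,-386,160,0.167)"
```

```text
pos [457.8  28.5 199.1] yaw 1.707 t 11.6 gap 85.4 F [0.4 0.5 0.3] -> shares [-1.0209 -0.1834  0.0977] 0.2451 rows 10.3
```

View pics/w4.png

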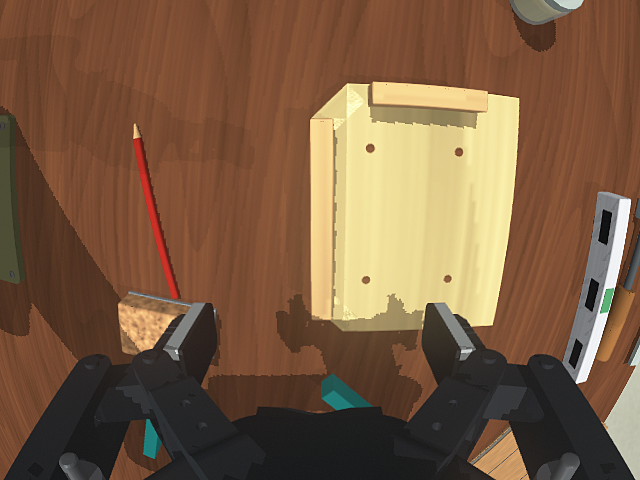

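Emit:
{"fn": "carry_out", "kwargs": {
  "moves": [
    [[1, -0.99, -0.18, 0, 0.245], [1, -0.99, -0.18, 0, 0.245], [1, -0.99, -0.18, 0, 0.245], [1, -0.99, -0.18, 0, 0.245], [1, -0.99, -0.18, 0, 0.245], [1, -0.99, -0.18, 0, 0.245], [1, -0.99, -0.18, 0, 0.245], [1, -0.99, -0.18, 0, 0.245]]
  ]
}}

```text
clock: 12.4
tool_pos: [440.5, -372.7, 199.0]
eef_rot: [-3.139, 0.001, 0.5]
force: [0.8, -0.3, -0.4]
finger_gap: 85.2
grip_force: 0.0
```

```bash
python3 -c "
from h import *
im,T=snap('wrist');cv2.imwrite('pics/w5.png',im[:,:,::-1])
for r in rects('wrist',im,T,45): print(r)
go(440.3,-386,90,0.167)"
```

```text
(array([170., 184.]), array([ 412.5, -249.1], dtype=float32), np.float32(18.9), np.float32(5.9), 1.735)
(array([237., 187.]), array([ 438. , -302.9], dtype=float32), np.float32(20.3), np.float32(12.7), 1.59)
(array([178., 162.]), array([ 431. , -246.9], dtype=float32), np.float32(20.8), np.float32(6.6), 1.652)
(array([ 42., 219.]), array([ 323.8, -126.2], dtype=float32), np.float32(95.7), np.float32(61.8), 3.11)
(array([182., 148.]), array([ 444.3, -244.9], dtype=float32), np.float32(20.4), np.float32(6.1), 1.45)
(array([205., 171.]), array([ 431. , -269.7], dtype=float32), np.float32(91.0), np.float32(22.9), 0.105)
(array([632., 156.]), array([ 652.6, -613.6], dtype=float32), np.float32(128.7), np.float32(31.8), 0.657)
(array([335., 218.]), array([ 439.3, -382.8], dtype=float32), np.float32(229.9), np.float32(33.0), 0.167)
(array([502.,   9.]), array([ 676.1, -423.5], dtype=float32), np.float32(78.4), np.float32(29.0), 2.282)
(array([324.,   7.]), array([ 589.1, -294. ], dtype=float32), np.float32(46.6), np.float32(20.7), 2.075)
(array([46., 26.]), array([485.5, -39.4], dtype=float32), np.float32(140.8), np.float32(55.3), 1.779)
pos [ 441.2 -382.   199.3] yaw 0.492 t 12.45 gap 85.4 F [ 1.4 -7.3  1. ] -> shares [-0.0056  0.0061  0.2732] 0.0517 rows 2.2
```

View pics/w5.png

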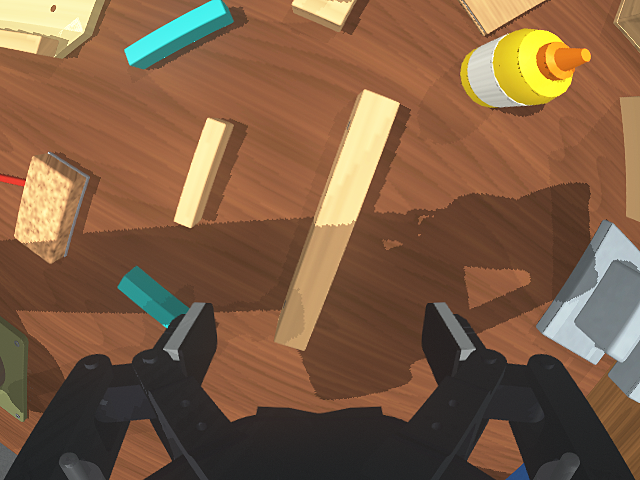

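Emit:
{"fn": "carry_out", "kwargs": {
  "moves": [
    [[1, 0, 0.003, 0.05, 0.0517], [1, 0, 0.003, 0.15, 0.0517], [1, 0, 0.003, 0.25, 0.0517], [1, 0, 0.003, 0.273, 0.0517], [1, 0, 0.003, 0.273, 0.0517], [1, 0, 0.003, 0.273, 0.0517], [1, 0, 0.003, 0.273, 0.0517], [1, 0, 0.003, 0.273, 0.0517]]
  ]
}}

```text
clock: 13.25
tool_pos: [443.2, -373.1, 93.4]
eef_rot: [3.139, -0.002, 0.183]
force: [-0.2, -1.2, 0.5]
finger_gap: 85.7
grip_force: 0.0
```

```bash
python3 -c "
from h import *
im,T=snap('wrist')
for r in rects('wrist',im,T,45): 
  if 28<r[3]<36: print(r)
go(440.,-384.5,21,0.167)"
```

```text
(array([339., 232.]), array([ 451.1, -382.3], dtype=float32), np.float32(205.8), np.float32(30.0), 0.164)
pos [ 443.  -372.9   93.2] yaw 0.182 t 13.3 gap 85.4 F [-0.   0.6  0.5] -> shares [-0.013   0.0267  0.1806] 0.0025 rows 1.4
```

Emit:
{"fn": "carry_out", "kwargs": {
  "moves": [
    [[1, -0.013, 0.0265, 0, 0.0025], [1, -0.013, 0.0265, 0.08, 0.0025], [1, -0.013, 0.0265, 0.18, 0.0025], [1, -0.013, 0.0265, 0.18, 0.0025], [0, -0.013, 0.0265, 0.18, 0.0025], [0, -0.013, 0.0265, 0.18, 0.0025], [0, -0.013, 0.0265, 0.18, 0.0025], [0, -0.013, 0.0265, 0.18, 0.0025]]
  ],
  "grip_force": 70
}}

```text
clock: 14.1
tool_pos: [439.8, -384.4, 21.4]
eef_rot: [3.139, -0.002, 0.166]
force: [-5.2, 3.2, 10.4]
finger_gap: 29.0
grip_force: 68.8
```

Emit:
{"fn": "carry_out", "kwargs": {
  "moves": [
    [[0, 0, 0, 0, 0], [0, 0, 0, 0, 0], [0, 0, 0, 0, 0], [0, 0, 0, -0.08, 0], [0, 0, 0, -0.16, 0], [0, 0, 0, -0.25, 0], [0, 0, 0, -0.3, 0], [0, 0, 0, -0.3, 0]]
  ]
}}

```text
clock: 14.9
tool_pos: [440.7, -385.2, 143.3]
eef_rot: [3.135, -0.005, 0.167]
force: [0.8, -1.0, -1.1]
finger_gap: 29.2
grip_force: 69.5
```

```bash
python3 -c "
from h import *
print((RM@[80,0]+C0).round(1))
go(*(RM@[80,0]+C0),140,1.708)"
```

```text
[624.1  51.1]
pos [ 440.7 -385.2  143.3] yaw 0.167 t 14.9 gap 29.2 F [ 0.8 -1.  -1.1] -> shares [ 0.6328 -0.9998  0.0047] -0.2453 rows 10.3
```

Emit:
{"fn": "carry_out", "kwargs": {
  "moves": [
    [[0, 0.633, -0.99, -0.02, -0.245], [0, 0.633, -0.99, -0.02, -0.245], [0, 0.633, -0.99, -0.02, -0.245], [0, 0.633, -0.99, -0.02, -0.245], [0, 0.633, -0.99, -0.02, -0.245], [0, 0.633, -0.99, -0.02, -0.245], [0, 0.633, -0.99, -0.02, -0.245], [0, 0.633, -0.99, -0.02, -0.245]]
  ]
}}

```text
clock: 15.7
tool_pos: [594.9, -13.4, 144.6]
eef_rot: [-3.139, 0.0, 1.373]
force: [0.9, -1.1, -0.8]
finger_gap: 29.3
grip_force: 69.7
```

```bash
python3 -c "
from h import *
go(*(RM@[80,0]+C0),100,1.708)"
```

```text
pos [594.9 -13.4 144.6] yaw 1.373 t 15.7 gap 29.3 F [ 0.9 -1.1 -0.8] -> shares [0.1726 0.04   0.1113] -0.0534 rows 2.2
```

Emit:
{"fn": "carry_out", "kwargs": {
  "moves": [
    [[0, 0.16, 0.04, 0, -0.0535], [0, 0.16, 0.04, 0, -0.0535], [0, 0.16, 0.04, 0.05, -0.0535], [0, 0.16, 0.04, 0.11, -0.0535], [0, 0.16, 0.04, 0.11, -0.0535], [0, 0.16, 0.04, 0.11, -0.0535], [0, 0.16, 0.04, 0.11, -0.0535], [0, 0.16, 0.04, 0.11, -0.0535]]
  ]
}}

```text
clock: 16.5
tool_pos: [625.1, 43.5, 103.4]
eef_rot: [3.139, 0.0, 1.702]
force: [-0.4, -0.2, -1.2]
finger_gap: 28.9
grip_force: 69.7
```

```bash
python3 -c "
from h import *
go(*(RM@[80,0]+C0),50,1.708)"
```

```text
pos [625.1  43.5 103.4] yaw 1.702 t 16.5 gap 28.9 F [-0.4 -0.2 -1.2] -> shares [ 0.0192 -0.0004  0.1336] -0.001 rows 1.1
```

Emit:
{"fn": "carry_out", "kwargs": {
  "moves": [
    [[0, 0.019, 0, 0, -0.001], [0, 0.019, 0, 0.04, -0.001], [0, 0.019, 0, 0.08, -0.001], [0, 0.019, 0, 0.12, -0.001], [0, 0.019, 0, 0.13, -0.001], [0, 0.019, 0, 0.13, -0.001], [0, 0.019, 0, 0.13, -0.001], [0, 0.019, 0, 0.13, -0.001]]
  ]
}}

```text
clock: 17.3
tool_pos: [624.1, 51.5, 51.4]
eef_rot: [3.14, 0.0, 1.709]
force: [-0.0, 0.4, -0.8]
finger_gap: 29.3
grip_force: 69.7
```

```bash
python3 -c "
from h import *
go(*(RM@[80,0]+C0),36.7,1.708)"
```

```text
pos [624.1  51.5  51.4] yaw 1.709 t 17.3 gap 29.3 F [-0.   0.4 -0.8] -> shares [-0.0008 -0.0004  0.0368] 0.0001 rows 0.3
```

Emit:
{"fn": "carry_out", "kwargs": {
  "moves": [
    [[0, 0, 0, 0.018, 0], [0, 0, 0, 0.036, 0], [0, 0, 0, 0.036, 0], [0, 0, 0, 0.036, 0], [0.65, 0, 0, 0.036, 0], [0.65, 0, 0, 0.036, 0], [0.65, 0, 0, 0.036, 0], [0.65, 0, 0, 0.036, 0]]
  ]
}}

```text
clock: 18.1
tool_pos: [623.1, 51.4, 35.7]
eef_rot: [-3.141, -0.0, 1.709]
force: [0.1, -0.1, 0.5]
finger_gap: 55.5
grip_force: 0.0
```

Emit:
{"fn": "carry_out", "kwargs": {
  "moves": [
    [[0.65, 0, 0, -0.08, 0], [0.65, 0, 0, -0.18, 0], [0.65, 0, 0, -0.3, 0], [1, 0, 0, -0.4, 0], [1, 0, 0, -0.4, 0], [1, 0, 0, -0.4, 0], [1, 0, 0, -0.4, 0], [1, 0, 0, -0.4, 0]]
  ]
}}

```text
clock: 18.9
tool_pos: [621.9, 51.3, 193.9]
eef_rot: [-3.138, -0.0, 1.709]
force: [-0.5, -1.3, 0.1]
finger_gap: 85.4
grip_force: 0.0
```

```bash
python3 -c "
from h import *
go(427.3,-263.6,190,.107)"
```

```text
pos [621.9  51.3 193.9] yaw 1.709 t 18.9 gap 85.4 F [-0.5 -1.3  0.1] -> shares [-0.713  -0.5901  0.0117] 0.2549 rows 10.7
```

Emit:
{"fn": "carry_out", "kwargs": {
  "moves": [
    [[1, -0.71, -0.588, 0, 0.255], [1, -0.71, -0.588, 0, 0.255], [1, -0.71, -0.588, 0, 0.255], [1, -0.71, -0.588, 0, 0.255], [1, -0.71, -0.588, 0, 0.255], [1, -0.71, -0.588, 0, 0.255], [1, -0.71, -0.588, 0, 0.255], [1, -0.71, -0.588, 0, 0.255]]
  ]
}}

```text
clock: 19.7
tool_pos: [426.3, -265.0, 194.5]
eef_rot: [-3.14, 0.003, 0.499]
force: [-0.0, 0.0, 0.6]
finger_gap: 85.1
grip_force: 0.0
```

```bash
python3 -c "
from h import *
go(427.3,-263.6,150,.107)"
```

```text
pos [ 426.3 -265.   194.5] yaw 0.499 t 19.7 gap 85.1 F [-0.   0.   0.6] -> shares [ 0.0041 -0.0016  0.1113] 0.0624 rows 2.6
```

Emit:
{"fn": "carry_out", "kwargs": {
  "moves": [
    [[1, 0.003, -0.001, 0.11, 0.0635], [1, 0.003, -0.001, 0.11, 0.0635], [1, 0.003, -0.001, 0.11, 0.0635], [1, 0.003, -0.001, 0.11, 0.0635], [1, 0.003, -0.001, 0.11, 0.0635], [1, 0.003, -0.001, 0.11, 0.0635], [1, 0.003, -0.001, 0.11, 0.0635], [1, 0.003, -0.001, 0.11, 0.0635]]
  ]
}}

```text
clock: 20.5
tool_pos: [430.4, -261.3, 152.1]
eef_rot: [3.141, -0.0, 0.111]
force: [-0.0, -0.2, -0.5]
finger_gap: 85.1
grip_force: 0.0
```

```bash
python3 -c "
from h import *
im,T=snap('wrist')
for r in rects('wrist',im,T,30): 
  if r[2]<120: print(r)
go(427.3,-263.6,17,.107)"
```

```text
(array([132., 323.]), array([ 323.4, -114.9], dtype=float32), np.float32(82.1), np.float32(63.3), 3.107)
(array([321., 236.]), array([ 426.8, -263.1], dtype=float32), np.float32(94.3), np.float32(18.3), 0.108)
(array([382.,   9.]), array([ 596.6, -285.3], dtype=float32), np.float32(44.8), np.float32(17.7), 1.638)
pos [ 430.4 -261.3  152.1] yaw 0.11 t 20.55 gap 85.6 F [ 0.1  0.4 -0.3] -> shares [-0.0083  0.0049  0.3377] 0.0006 rows 2.7
```

Emit:
{"fn": "carry_out", "kwargs": {
  "moves": [
    [[1, -0.008, 0.0045, 0.1, 0.0005], [1, -0.008, 0.0045, 0.2, 0.0005], [1, -0.008, 0.0045, 0.3, 0.0005], [1, -0.008, 0.0045, 0.337, 0.0005], [1, -0.008, 0.0045, 0.337, 0.0005], [0, -0.008, 0.0045, 0.337, 0.0005], [0, -0.008, 0.0045, 0.337, 0.0005], [0, -0.008, 0.0045, 0.337, 0.0005]]
  ],
  "grip_force": 40
}}

```text
clock: 21.35
tool_pos: [428.2, -264.2, 18.5]
eef_rot: [3.139, -0.002, 0.107]
force: [0.4, 0.5, 0.7]
finger_gap: 44.0
grip_force: 0.0
```

Emit:
{"fn": "carry_out", "kwargs": {
  "moves": [
    [[0, 0, 0, 0, 0], [0, 0, 0, 0, 0], [0, 0, 0, 0, 0], [0, 0, 0, 0, 0], [0, 0, 0, -0.1, 0], [0, 0, 0, -0.2, 0], [0, 0, 0, -0.3, 0], [0, 0, 0, -0.3, 0]]
  ]
}}

```text
clock: 22.15
tool_pos: [430.5, -265.8, 142.4]
eef_rot: [3.134, -0.008, 0.107]
force: [0.6, -1.3, -0.2]
finger_gap: 17.2
grip_force: 39.4
```

```bash
python3 -c "
from h import *
print(RM@[0,-106]+C0)
go(*(RM@[0,-106]+C0),120,.137)"
```

```text
[559.27661538 -64.80679791]
pos [ 430.5 -265.8  142.4] yaw 0.107 t 22.15 gap 17.2 F [ 0.6 -1.3 -0.2] -> shares [ 0.3732 -0.4657  0.0556] -0.0048 rows 3.7
```

Emit:
{"fn": "carry_out", "kwargs": {
  "moves": [
    [[0, 0.375, -0.465, 0, -0.0048], [0, 0.375, -0.465, 0, -0.0048], [0, 0.375, -0.465, 0, -0.0048], [0, 0.375, -0.465, 0, -0.0048], [0, 0.375, -0.465, 0.05, -0.0048], [0, 0.375, -0.465, 0.1, -0.0048], [0, 0.375, -0.465, 0.15, -0.0048], [0, 0.375, -0.465, 0.15, -0.0048]]
  ]
}}

```text
clock: 22.95
tool_pos: [553.8, -61.4, 73.9]
eef_rot: [-3.139, 0.007, 0.138]
force: [-1.0, 0.6, 0.5]
finger_gap: 17.5
grip_force: 39.4
```

```bash
python3 -c "
from h import *
go(559.8,-64.8,50,.137)"
```

```text
pos [553.8 -61.4  73.9] yaw 0.138 t 22.95 gap 17.5 F [-1.   0.6  0.5] -> shares [0.0142 0.0106 0.0596] 0.0002 rows 0.5
```

Emit:
{"fn": "carry_out", "kwargs": {
  "moves": [
    [[0, 0.012, 0.01, 0, 0], [0, 0.012, 0.01, 0.03, 0], [0, 0.012, 0.01, 0.058, 0], [0, 0.012, 0.01, 0.058, 0], [0, 0.012, 0.01, 0.058, 0], [0, 0.012, 0.01, 0.058, 0], [0, 0.012, 0.01, 0.058, 0], [0, 0.012, 0.01, 0.058, 0]]
  ]
}}

```text
clock: 23.75
tool_pos: [562.2, -65.9, 54.3]
eef_rot: [3.141, -0.001, 0.137]
force: [0.0, 0.4, -0.2]
finger_gap: 17.3
grip_force: 39.4
```

```bash
python3 -c "
from h import *
go(559.8,-64.8,33,.137)"
```

```text
pos [562.2 -65.9  54.3] yaw 0.137 t 23.75 gap 17.3 F [ 0.   0.4 -0.2] -> shares [-0.0055 -0.0035  0.0533] -0.0 rows 0.4
```

Emit:
{"fn": "carry_out", "kwargs": {
  "moves": [
    [[0, -0.005, -0.003, 0.025, 0], [0, -0.005, -0.003, 0.052, 0], [0, -0.005, -0.003, 0.052, 0], [0, -0.005, -0.003, 0.052, 0], [0.5, -0.005, -0.003, 0.052, 0], [0.5, -0.005, -0.003, 0.052, 0], [0.5, -0.005, -0.003, 0.052, 0], [0.5, -0.005, -0.003, 0.052, 0]]
  ]
}}

```text
clock: 24.55
tool_pos: [559.7, -65.0, 33.1]
eef_rot: [-3.142, 0.0, 0.137]
force: [-0.9, -1.2, -0.4]
finger_gap: 42.8
grip_force: 0.0
```

Emit:
{"fn": "carry_out", "kwargs": {
  "moves": [
    [[0.5, 0, 0, -0.08, 0], [0.5, 0, 0, -0.18, 0], [0.5, 0, 0, -0.3, 0], [1, 0, 0, -0.4, 0], [1, 0, 0, -0.4, 0], [1, 0, 0, -0.4, 0], [1, 0, 0, -0.4, 0], [1, 0, 0, -0.4, 0]]
  ]
}}

```text
clock: 25.35
tool_pos: [558.4, -64.7, 191.2]
eef_rot: [-3.14, 0.004, 0.137]
force: [-0.9, -0.4, -1.0]
finger_gap: 85.3
grip_force: 0.0
```

```bash
python3 -c "
from h import *
im,T=snap('wrist');cv2.imwrite('pics/w6.png',im[:,:,::-1])
im,_=snap('top')
print([r for r in rects('top',im,None,25) if 500<r[1][0]<700 and -350<r[1][1]<-200])
go(610.5,-284,150,0)"
```

```text
[]
pos [558.7 -64.8 191.4] yaw 0.137 t 25.45 gap 85.2 F [-0.2 -0.6  0.2] -> shares [0.0538 0.5607 0.1027] 0.0218 rows 4.5
```

View pics/w6.png

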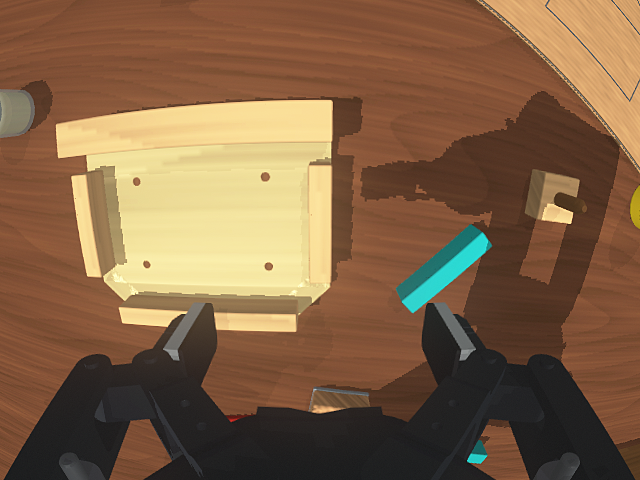

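Emit:
{"fn": "carry_out", "kwargs": {
  "moves": [
    [[1, 0.053, 0.56, 0.1, 0.0218], [1, 0.053, 0.56, 0.1, 0.0218], [1, 0.053, 0.56, 0.1, 0.0218], [1, 0.053, 0.56, 0.1, 0.0218], [1, 0.053, 0.56, 0.1, 0.0218], [1, 0.053, 0.56, 0.1, 0.0218], [1, 0.053, 0.56, 0.1, 0.0218], [1, 0.053, 0.56, 0.1, 0.0218]]
  ]
}}

```text
clock: 26.25
tool_pos: [610.7, -282.6, 152.5]
eef_rot: [-3.14, 0.002, 0.0]
force: [-0.4, 0.3, -0.0]
finger_gap: 85.3
grip_force: 0.0
```

```bash
python3 -c "
from h import *
im,T=snap('wrist');cv2.imwrite('pics/w7.png',im[80:380,160:480,::-1].repeat(2,0).repeat(2,1)[:600])
for r in rects('wrist',im,T,25): 
  if r[2]<80: print(r)
go(610.5,-284,100,0)"
```

```text
(array([156., 458.]), array([333.3, -96.2], dtype=float32), np.float32(49.2), np.float32(32.9), 3.07)
(array([283., 257.]), array([ 593.8, -253. ], dtype=float32), np.float32(16.1), np.float32(14.2), 1.577)
(array([323., 230.]), array([ 612.6, -285.8], dtype=float32), np.float32(45.2), np.float32(45.2), 1.619)
(array([ 70., 192.]), array([647.3, -75.1], dtype=float32), np.float32(16.1), np.float32(12.1), 0.127)
pos [ 610.9 -282.4  152.9] yaw 0.001 t 26.3 gap 85.5 F [-0.  -0.3 -0.3] -> shares [-0.0008  0.0041  0.1322] 0.0001 rows 1.1
```

View pics/w7.png

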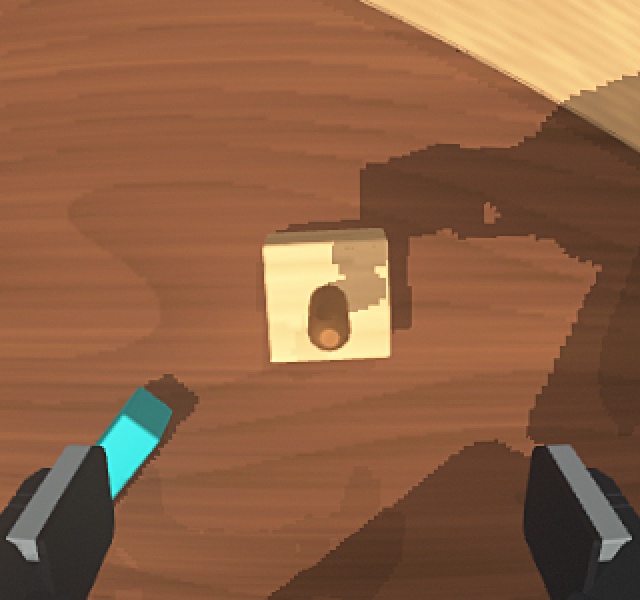

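```bash
python3 -c "
from h import *
T=pose(sense())
print(cast('wrist',[[230,274],[245,286],[239,299],[291,202],[355,197],[354,258],[295,261]],25,T).round(1))
go(612,-285.5,18,.048)"
```

```text
[[ 578.1 -213.9]
 [ 568.2 -225. ]
 [ 556.8 -219.3]
 [ 634.  -262.4]
 [ 637.7 -307.9]
 [ 591.7 -308.4]
 [ 589.2 -264.5]]
pos [ 610.9 -282.4  152.9] yaw 0.001 t 26.3 gap 85.5 F [-0.  -0.3 -0.3] -> shares [0.0032 0.008  0.3372] -0.0075 rows 2.7
```

Emit:
{"fn": "carry_out", "kwargs": {
  "moves": [
    [[1, 0.003, 0.008, 0.1, -0.0075], [1, 0.003, 0.008, 0.2, -0.0075], [1, 0.003, 0.008, 0.28, -0.0075], [1, 0.003, 0.008, 0.33, -0.0075], [1, 0.003, 0.008, 0.348, -0.0075], [1, 0.003, 0.008, 0.348, -0.0075], [1, 0.003, 0.008, 0.348, -0.0075], [1, 0.003, 0.008, 0.348, -0.0075]]
  ]
}}

```text
clock: 27.1
tool_pos: [613.8, -287.5, 15.9]
eef_rot: [3.14, -0.003, 0.047]
force: [0.5, -0.2, 1.1]
finger_gap: 85.6
grip_force: 0.0
```

```bash
python3 -c "
from h import *
go(612.3,-285.7,13,.048)"
```

```text
pos [ 613.8 -287.5   15.9] yaw 0.047 t 27.1 gap 85.6 F [ 0.5 -0.2  1.1] -> shares [-0.0035 -0.0047  0.0071] -0.0001 rows 0.1
```

Emit:
{"fn": "carry_out", "kwargs": {
  "moves": [
    [[1, -0.0035, -0.004, 0.006, 0], [0, -0.0035, -0.004, 0.006, 0], [0, -0.0035, -0.004, 0.006, 0], [0, -0.0035, -0.004, 0.006, 0], [0, -0.0035, -0.004, 0.006, 0], [0, -0.0035, -0.004, 0.006, 0], [0, -0.0035, -0.004, 0.006, 0], [0, -0.0035, -0.004, 0.006, 0]]
  ]
}}

```text
clock: 27.9
tool_pos: [611.3, -285.9, 11.9]
eef_rot: [3.141, -0.001, 0.047]
force: [-1.3, 0.3, 4.9]
finger_gap: 44.7
grip_force: 42.7
```

Emit:
{"fn": "carry_out", "kwargs": {
  "moves": [
    [[0, 0, 0, 0, 0], [0, 0, 0, -0.1, 0], [0, 0, 0, -0.2, 0], [0, 0, 0, -0.3, 0], [0, 0, 0, -0.35, 0], [0, 0, 0, -0.35, 0], [0, 0, 0, -0.35, 0], [0, 0, 0, -0.35, 0]]
  ]
}}

```text
clock: 28.7
tool_pos: [609.6, -284.8, 149.1]
eef_rot: [-3.139, 0.004, 0.047]
force: [-0.3, 0.2, -1.4]
finger_gap: 44.5
grip_force: 42.1
```

```bash
python3 -c "
from h import *
go(*C0,130,.137)"
```

```text
pos [ 609.6 -284.8  149.1] yaw 0.047 t 28.7 gap 44.5 F [-0.3  0.2 -1.4] -> shares [-0.1234 -0.8191  0.0501] -0.0143 rows 6.6
```

Emit:
{"fn": "carry_out", "kwargs": {
  "moves": [
    [[0, -0.1234, -0.819, 0, -0.0143], [0, -0.1234, -0.819, 0, -0.0143], [0, -0.1234, -0.819, 0, -0.0143], [0, -0.1234, -0.819, 0, -0.0143], [0, -0.1234, -0.819, 0, -0.0143], [0, -0.1234, -0.819, 0, -0.0143], [0, -0.1234, -0.819, 0.05, -0.0143], [0, -0.1234, -0.819, 0.05, -0.0143]]
  ]
}}

```text
clock: 29.5
tool_pos: [541.6, 43.2, 127.7]
eef_rot: [-3.139, 0.009, 0.141]
force: [0.2, -0.2, -0.9]
finger_gap: 44.1
grip_force: 42.1
```

Emit:
{"fn": "carry_out", "kwargs": {
  "moves": [
    [[0, 0, 0, 0, 0], [0, 0, 0, 0.06, 0], [0, 0, 0, 0.12, 0], [0, 0, 0, 0.18, 0], [0, 0, 0, 0.2, 0], [0, 0, 0, 0.2, 0], [0, 0, 0, 0.2, 0], [0, 0, 0, 0.2, 0]]
  ]
}}

```text
clock: 30.3
tool_pos: [547.5, 38.9, 52.6]
eef_rot: [3.141, -0.002, 0.136]
force: [-0.1, 0.3, -0.3]
finger_gap: 43.9
grip_force: 42.1
```

```bash
python3 -c "
from h import *
go(*C0,28,.137)"
```

```text
pos [547.5  38.9  52.6] yaw 0.136 t 30.3 gap 43.9 F [-0.1  0.3 -0.3] -> shares [-0.0064 -0.0042  0.0615] -0.0001 rows 0.5
```

Lower, open, then climb straight up.

Emit:
{"fn": "carry_out", "kwargs": {
  "moves": [
    [[0, -0.007, -0.003, 0.03, 0], [0, -0.007, -0.003, 0.06, 0], [0, -0.007, -0.003, 0.062, 0], [0, -0.007, -0.003, 0.062, 0], [0.85, -0.007, -0.003, 0.062, 0], [0.85, -0.007, -0.003, 0.062, 0], [0.85, -0.007, -0.003, 0.062, 0], [0.85, -0.007, -0.003, 0.062, 0]]
  ]
}}

```text
clock: 31.1
tool_pos: [543.4, 40.1, 26.7]
eef_rot: [3.142, 0.0, 0.137]
force: [-0.6, 0.1, -0.0]
finger_gap: 72.3
grip_force: 0.0
```

Emit:
{"fn": "carry_out", "kwargs": {
  "moves": [
    [[0.85, 0, 0, 0, 0], [0.85, 0, 0, -0.08, 0], [0.85, 0, 0, -0.18, 0], [0.85, 0, 0, -0.3, 0], [0.85, 0, 0, -0.42, 0], [0.85, 0, 0, -0.54, 0], [0.85, 0, 0, -0.54, 0], [0.85, 0, 0, -0.54, 0]]
  ]
}}

```text
clock: 31.9
tool_pos: [544.0, 40.1, 244.3]
eef_rot: [3.141, -0.004, 0.137]
force: [0.2, 0.8, -0.2]
finger_gap: 72.5
grip_force: 0.0
```

```bash
python3 -c "
from h import *
im,T=snap('wrist');cv2.imwrite('pics/w8.png',im[:,:,::-1])
go(*C0,240,.137)"
```

```text
pos [542.8  40.1 242.4] yaw 0.137 t 31.95 gap 72.6 F [-0.4  0.1 -0. ] -> shares [0.005  0.0004 0.0061] -0.0 rows 0.0
```

View pics/w8.png

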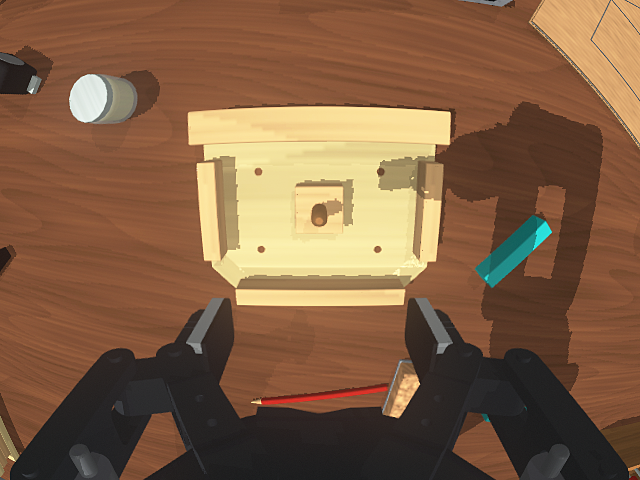

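```bash
python3 -c "
from h import *
T=pose(sense())
for n,p,z in (('back',[[188,112],[449,112],[451,145],[189,144]],60),('front',[[237,290],[405,289],[404,304],[237,305]],45),('left',[[197,163],[214,163],[220,260],[204,260]],45),('right',[[427,163],[443,163],[437,262],[421,262]],45),('block',[[296,187],[343,187],[343,234],[295,234]],40)):
  w=fl(cast('wrist',p,z,T));print(n,w.mean(0).round(1),w.tolist())"
```

```text
back [77.4 -0. ] [[91.8, 113.4], [91.7, -112.0], [62.8, -114.9], [63.5, 113.4]]
front [-88.2  -1.6] [[-80.4, 81.4], [-79.3, -85.0], [-96.0, -85.5], [-97.2, 82.8]]
left [ -2.1 103.9] [[45.1, 111.8], [44.4, 95.4], [-48.8, 95.9], [-49.0, 112.4]]
right [  -3.  -106.3] [[44.6, -97.8], [45.3, -113.3], [-51.0, -115.3], [-50.8, -98.7]]
block [-1.9 -0. ] [[20.3, 21.1], [20.3, -21.6], [-24.2, -22.3], [-24.2, 22.7]]
```

```bash
python3 -c "
from h import *
print(job.finish_job())"
```

```text
the job is handed in; nothing more can be done
None
```

The four rails and the spike block are on the tray floor. By the last wrist-camera picture each is within about 3 mm of its place, inside the tolerances. The gripper has let go and is clear, the glue bottle, jar and level were never touched, and the job was handed in at about 32 s; no verdict came back.

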